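# Set a blank click selector on a hot plate and start it

## Task

The marks have worn off the hot plate's round knob. Turn it gently anticlockwise until it rests against its end stop, without forcing the stop, then turn it clockwise exactly four clicks and leave it resting in the fourth click. Only then press the start button fully down and let it come back up, without knocking over or shifting the pots and the jar beside the hot plate.

Things in the scene. Friction and masses are not known exactly. Their poses are not given: they have to be found in the camera images.
- hob: portable single hot plate, white box with steel top, 230 x 250 mm, top face 55 mm above the worktop, fixed. Origin: centre of its underside; x points from the control edge to the back, y left, z up. A dark cast plate, 144 mm across and 10 mm high, is centred at x = +32 mm; near the front edge stand a round knob (left, y = +62 mm) and a round push button (right, y = -62 mm)
- knob_axis (a point): point on the knob's vertical axis, 79 mm above the worktop, a good TCP height to grip. The knob is a plain grey upright cylinder with fine ribs and no mark, 43 to 45 mm across, from 57 to 87 mm above the worktop, free all round. Clockwise seen from above is up the scale. It starts between the second and the sixth click
- knob_foot (a point): where the knob's axis meets the top face; a flat collar, 55 mm across and 1.5 mm high, lies round the knob (keep fingertips clear of it). END STOP at the anticlockwise end: springy, about 4 N m per rad of knob turn from first contact; more than 0.15 rad past contact (about 0.6 N m) strains it. The knob grips well: a 60 N grip does not slip below 1 N m
- knob_top (a point): centre of the knob's top. CLICKS: seven clockwise from the stop, uneven, 13 to 20 degrees apart (first crest 10 degrees from the stop), then a hard far stop. A turn leaving a notch meets 0.1 to 0.25 N m at once, falling to zero at the crest (halfway); past it the knob pulls onward, up to as much, and snaps into the next notch, where resistance returns. Let go near a notch, it centres itself
- carriage (a joint): hidden contact carriage inside the selector, finely geared to the knob (positive clockwise, 0 at first contact with the end stop). It moves about two hundredths of a millimetre in all, far below the measuring noise, so its reading is of no use: the clicks have to be felt
- start (a joint): travel of the start button, m: 0 up, 0.006 fully down; spring, 5 N at the bottom; comes back by itself
- start_top (a point): centre of the top face of the start button, a grey round cap 26 mm across in a black housing, pressed straight down
- salt_pot: white ceramic shaker, 42 mm across, 77 mm high, loose, upright beside the hot plate's left side; origin at the centre of its underside
- pepper_pot: black shaker, 42 mm across, 77 mm high, loose, upright beside the hot plate's right side; origin at the centre of its underside
- spice_jar_3: glass spice jar with dark lid, 41 mm across, 105 mm high, loose, upright beside the hot plate's right side towards the back; origin at the centre of its underside
Mind the look-alikes: they are no part of the job. Leave any red look-alike of the pepper_pot alone.

How it is judged (in metres and radians):
On the way, in this order (a step that is already met when the one before it is completed fails the run):
1. the knob is turned back against its anticlockwise end stop (within 0.05 rad) (value of joint carriage below 5e-07 m), for 0.1 s.
2. the knob is in the fourth click (within 0.1 rad of its rest) (value of joint carriage between 1.05e-05 and 1.25e-05 m), for 0.2 s.
3. the start button is pressed down (over 4.5 mm of its 6 mm) (value of joint start above 0.0045 m), for 0.05 s.
At the end, for the whole second after the job is handed in: the knob rests in the fourth click from the anticlockwise stop (within 0.1 rad of the notch), the start button is back up (within 1.5 mm), and the two pots and the jar stand upright where they stood (within 20 mm) (all of step 2 and value of joint start below 0.0015 m and angle between each of salt_pot, pepper_pot, spice_jar_3's own z axis and vertical below 0.15 rad); the robot touches nothing.
It fails at once if the end stop is strained (knob forced more than 0.15 rad past first contact, about 0.6 N m) (value of joint carriage below -1.5e-06 m).
It fails at once if the start button is pressed while the knob is not in the fourth click (value of joint start above 0.003 m and (value of joint carriage below 1.05e-05 m or value of joint carriage above 1.25e-05 m)).
It fails at once if a pot or the jar beside the hot plate is shifted by more than 20 mm (distance of any of salt_pot, pepper_pot, spice_jar_3 from where it was at the start of the episode above 0.02 m).
It also fails if it takes over 72 s, if anything falls off the work surface, if the arm or the gripper's body presses on something with over 40 N, if the wrist force passes 120 N, or if a joint passes its speed limit or range.

## Robot

A 6-joint arm with a two-finger parallel gripper is mounted at the origin on a cart in front of the work surface, level with it; the furniture and walls round the work are solid. World frame = base frame: x ahead of the robot, y to its left, z up, the work surface at z = 0. Lengths are in mm, angles in degrees, forces in N, time in s.
With the tool pointing down it reaches from about 300 to 850 mm from the base axis. Payload 4.2 kg.
Tool frame: the origin (TCP) lies between the finger pads, 19 mm behind the fingertips; this is the grasp point; z points along the fingers, y is the line along which they close (so a half turn about z gives the same grasp; the last joint's range is limited). The gripper opens to 91 mm and grips with 3 to 60 N. Pads are 32 mm wide; open, the fingers measure 118 mm over their backs; the gripper's body (76 mm by 178 mm) begins 60 mm behind the grasp point.
Start: joints at [72.135, 18.312, 89.639, -0, 72.044, -1.146], TCP at [165.416, 550.708, 232.776] pointing down, gripper open.
Joint ranges: [-177.97, 177.97], [-48.28, 115.42], [12.27, 149.76], [-77.06, 257.06], [2.81, 150.46], [-146.56, 146.56]. Speed limits (degrees/s): [147.25, 147.25, 180, 180, 180, 180].

## Interface

Orientations are given as [roll, pitch, yaw] about the fixed x, y, z axes, in that order (R = Rz(yaw) Ry(pitch) Rx(roll)).
In Python, from workcell import state, grab_frame, job_done, masks_of, landmark_of gives the robot as it stands. The module is installed in compiled form; this text tells all that it offers.
- The arm moves only by the tool move_arm, never from a script. Its argument "plan" is a list of rows, each an object of numbers: "x", "y", "z": the shift along the tool's x, y, z in mm; "rx", "ry", "rz": the turn, a rotation vector about the tool's x, y, z in rad. A call has 1 to 10 rows; each row shifts and turns the commanded pose from where the row before left it, along the tool's axes as they then stand; what a row does not reach is not made up. A row lasts 1/10 s, in which the tool goes at most 50 mm and 8.59 degrees, less where a joint would pass 70% of its speed; a pose out of reach is approached as far as the arm can. A call is refused whole if a number of a shift passes 50 or a number of a turn 0.15, either way. A call with a gripper value outside its range is refused whole. "grip" is the opening, from 0 (shut) to 1 (fully open), set as the call begins (left out, the last holds). The fingers move at their own pace and stop on an object; "squeeze" is the grip in N (left out, the last holds). Time passes only in rows, so rows that do not move let the fingers close. It gives the time, the measured TCP pose, the force, the opening and the grip force at its end, in the units of the state.
- state(): the state, without advancing time (a new reading comes with each control period).
- grab_frame(name): name is "scene" or "top" or "wrist"; returns a dict with "img" (480x640x3 uint8, red, green, blue), "z_map" (480x640 float32, mm along the optical axis (not along the pixel's ray), 0 where there is no reading), "fx", "fy", "cx", "cy" (pixels), "rvec" (rotation vector, rad) and "tvec" (3), from world to camera coordinates, as OpenCV has them. Camera axes: x right, y down, z forward; pixel columns grow to the right and rows downward; lengths in mm; the calibration is good to about 2 mm. A picture is of the moment at which its call begins.
- job_done(): hands the job in; it is judged then, once.
Trained networks look in the newest picture that a camera, given by its name, has taken for a name from the list of things; names that differ only in an ending like _2 or _b are one class to them, and where a whole thing is asked for, a point or a joint stands for the part that bears it (a point fixed in the world has none). Each returns a list of dicts, best first, with "p" (0 to 1); they miss things now and then, are a little off and sometimes report something else, mostly with a low value. They report only what shows in the picture. A call takes as long as a camera call. They do not tell look-alikes from the thing itself.
- masks_of(camera, label): "pixels" (480x640 bool, what is visible of it) and "box" ([centre column, centre row, width, height] in pixels, round what is visible of it).
- landmark_of(camera, label): "point" ([column, row] in pixels: a listed point, or the origin of a listed thing).
The state is a dict: "time_s": time; "qpos": joint angles; "qvel": joint speeds; "effort": joint torques, N m; "ee_pos": TCP position; "ee_rot": TCP orientation; "force": force on the tool from outside, world axes, zero at the start; "torque": the same for the moment, N m; "gripper_width": finger opening in mm; "gripper_force": force on a finger pad.
Only numpy, scipy, OpenCV 4.12 (cv2) and the standard library are available. Lean on these libraries where they do the work, as an engineer would, in place of code of your own. Each camera call takes 0.05 s, during which the arm holds its last target. There are 200 camera calls.

## Working session

There is one attempt and no reset: what is moved stays moved. The work goes in short steps, Python scripts to look and compute and a tool call to move; the robot and the scene stay as the last step left them, time stands still between calls to the robot, and variables do not carry over. Pictures are saved under pics/ and viewed, at most 10 in all, crops included, and the job is handed in when it is done.

Besides the shell and the picture viewer there is one more tool, called after "Call:" as name([rows], argument=value, ...), one row to a line, values as JSON. move_arm: Moves the arm, as the interface text tells. Its arguments: {"type":"object","properties":{"plan":{"type":"array","items":{"type":"object","properties":{"x":{"type":"number"},"y":{"type":"number"},"z":{"type":"number"},"rx":{"type":"number"},"ry":{"type":"number"},"rz":{"type":"number"}}}},"grip":{"type":"number"},"squeeze":{"type":"number"}},"required":["plan"]}

```bash
mkdir -p pics; cat > h.py <<'E'
import numpy as np, cv2
from workcell import *
def shot(c,fn=None):
    f=grab_frame(c)
    if fn: cv2.imwrite('pics/'+fn,cv2.cvtColor(f['img'],cv2.COLOR_RGB2BGR))
    return f
def ray(f,u,v):
    R=cv2.Rodrigues(np.array(f['rvec'],float))[0];t=np.array(f['tvec'],float).ravel()
    d=R.T@np.array([(u-f['cx'])/f['fx'],(v-f['cy'])/f['fy'],1.]);return -R.T@t,d
def onz(f,u,v,z):
    c,d=ray(f,u,v);return c+d*(z-c[2])/d[2]
def depth(f,u,v):
    c,d=ray(f,u,v);u=int(round(u));v=int(round(v));w=f['z_map'][v-2:v+3,u-2:u+3];w=w[w>0]
    return c+d*np.median(w) if len(w) else None
E
python3 - <<'E'
from h import *
np.set_printoptions(precision=1,suppress=True)
s=state();print(s)
Z=dict(knob_axis=79,knob_foot=55,knob_top=87,start_top=None,hob=0,salt_pot=0,pepper_pot=0,spice_jar_3=0)
for c in('top','scene'):
    f=shot(c,c+'.png')
    print(c,ray(f,320,240))
    for k,z in Z.items():
        for r in landmark_of(c,k)[:3]:
            u,v=r['point'];print(k,round(r['p'],2),np.array([u,v]),'onz',onz(f,u,v,z) if z is not None else '','d',depth(f,u,v))
E
```

```text
{'time_s': 0.0, 'qpos': array([72.1, 18.4, 89.7, -0. , 72. , -1.1]), 'qvel': array([-0. , -0.1,  0.1,  0.1, -0. ,  0. ]), 'effort': array([  0. , -41.2, -23.2,   0.1,   0. ,  -0. ]), 'ee_pos': array([165.3, 550.2, 231.9]), 'ee_rot': array([-179.9,   -0. ,  163.3]), 'force': array([0.4, 0.3, 0.3]), 'torque': array([-0., -0.,  0.]), 'gripper_force': 0.0, 'gripper_width': 91.13135506761651}
top (array([ 367.9,  -41.3, 1212.9]), array([ 0.2, -0. , -1. ]))
knob_axis 0.63 [280.  293.2] onz [444.7  33.9  79. ] d [444.1  33.4  87.3]
knob_foot 0.83 [280.9 296.9] onz [438.7  33.4  55. ] d [436.8  31.4  87.1]
knob_top 0.94 [275.5 291. ] onz [448.3  42.5  87. ] d [448.3  42.5  87. ]
knob_top 0.24 [231.4 257.5] onz [514.  133.5  87. ] d [515.6 135.3  75. ]
knob_top 0.22 [279.8 293.9] onz [442.7  33.7  87. ] d [442.7  33.7  87.3]
start_top 0.36 [396.5 284.7] onz  d [ 467.1 -201.6   73.6]
hob 0.61 [313.3 262.3] onz [518.5 -31.1   0. ] d [510.5 -31.6  64.4]
hob 0.33 [276.9 290. ] onz [456.8  46.    0. ] d [450.4  39.7  87.5]
salt_pot 0.83 [234.6 255.2] onz [530.5 140.3   0. ] d [520.6 129.2  74.2]
p
[... 443 characters left out ...]
9. ] d [450.1  30.8  88.4]
knob_foot 0.75 [263.9 246.5] onz [446.7  37.4  55. ] d [426.9  21.2  72.5]
knob_top 0.9 [264.3 232.4] onz [451.   37.1  87. ] d [451.2  37.2  86.8]
start_top 0.62 [311.8 257.1] onz  d [439.7 -81.8  77.7]
hob 0.7 [312.4 259.9] onz [522.4 -32.1   0. ] d [434.2 -86.6  76.4]
salt_pot 0.92 [248.5 234.1] onz [531.4 149.6   0. ] d [508.2 129.1  19.9]
pepper_pot 0.94 [407.1 342.6] onz [ 402.2 -298.1    0. ] d [ 389.1 -301.6   13.8]
pepper_pot 0.9 [419.5 316.2] onz [ 475.7 -293.6    0. ] d [ 401.2 -311.6   69.4]
pepper_pot 0.83 [382.6 299.9] onz [ 481.8 -216.3    0. ] d [ 458.  -224.9   22. ]
spice_jar_3 0.56 [393.5 272.3] onz [ 573.2 -200.3    0. ] d [ 551.8 -207.5   17.3]
```

```bash
python3 - <<'E'
from h import *
np.set_printoptions(precision=1,suppress=True)
a=cv2.imread('pics/top.png')[200:350,190:470];cv2.imwrite('pics/topc.png',cv2.resize(a,None,fx=2.8,fy=2.8,interpolation=3))
f=shot('top')
# per-pixel heights
R=cv2.Rodrigues(np.array(f['rvec'],float))[0];t=np.array(f['tvec'],float).ravel()
v,u=np.mgrid[0:480,0:640];P=np.stack([(u-f['cx'])/f['fx'],(v-f['cy'])/f['fy'],np.ones_like(u)],-1)*f['z_map'][...,None]
W=(P-t)@R
for lo,hi,box,n in((82,92,(400,500,0,80),'knob'),(68,82,(380,500,-140,-50),'btn'),(60,70,(430,650,-140,80),'plate'),(52,58,(380,700,-200,120),'top')):
    m=(W[...,2]>lo)&(W[...,2]<hi)&(W[...,0]>box[0])&(W[...,0]<box[1])&(W[...,1]>box[2])&(W[...,1]<box[3])
    p=W[m];r=cv2.minAreaRect(p[:,:2].astype(np.float32));e=cv2.minEnclosingCircle(p[:,:2].astype(np.float32))
    print(n,m.sum(),'med',np.median(p,0),'mean',p.mean(0),'rect',r,'circ',e)
E
```

```text
knob 344 med [447.6  31.6  87. ] mean [447.6  31.8  87. ] rect ((447.6938171386719, 32.05439376831055), (41.459449768066406, 40.957366943359375), 27.95732307434082) circ ((447.7983093261719, 32.233970642089844), 21.763107299804688)
btn 195 med [445.8 -91.1  75.2] mean [446.4 -90.8  74.3] rect ((464.891845703125, -82.71572875976562), (80.98931884765625, 39.23548889160156), 26.266155242919922) circ ((463.3468017578125, -79.58649444580078), 40.54217529296875)
plate 3855 med [546.2 -34.4  65.1] mean [544.4 -34.5  65. ] rect ((528.7183837890625, -29.198822021484375), (219.7209014892578, 195.1630859375), 88.9537582397461) circ ((532.391357421875, -31.747177124023438), 138.43179321289062)
top 6410 med [493.  -32.7  55.3] mean [507.4 -32.1  55.2] rect ((517.826904296875, -54.1304931640625), (288.2541809082031, 223.94874572753906), 89.04710388183594) circ ((518.149658203125, -37.51919937133789), 166.43698120117188)
```

View pics/topc.png

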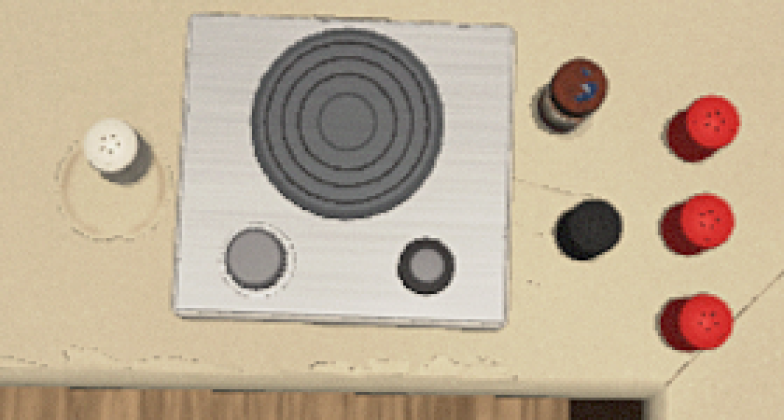

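View pics/scene.png

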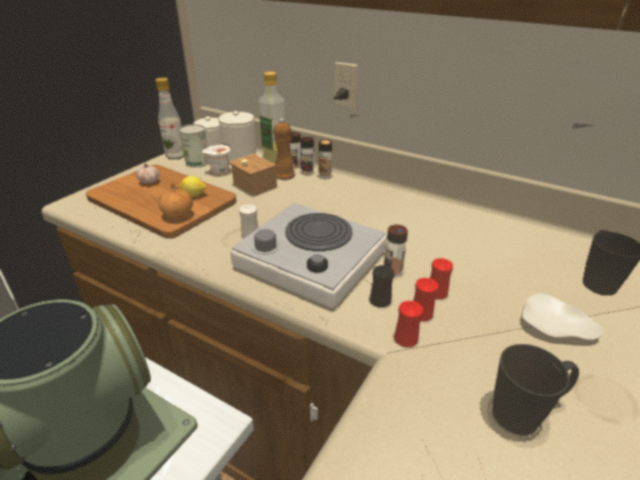

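The knob is the large grey disc at full-image pixel (281,292). The button is the small cap in a black housing at (342,295), and it's the only thing that could be mistaken for the knob. White salt is at (230,253), black pepper at (400,281) and the jar at (395,235). The red look-alikes at (444,244), (441,279) and (440,315) I'll leave alone. The crop confirms this choice, and the knob axis measures about (447.7, 32.0) with its top at 87, as described.

Call:
move_arm([
  {"x": -30, "y": -29.7},
  {"x": -30, "y": -29.7},
  {"x": -30, "y": -29.7},
  {"x": -30, "y": -29.7},
  {"x": -30, "y": -29.7},
  {"x": -30, "y": -29.7},
  {"x": -30, "y": -29.7},
  {"x": -30, "y": -29.7},
  {"x": -30, "y": -29.7},
  {"x": -30, "y": -29.7},
], grip=0.7, squeeze=60)

```text
schema error: expected keys x, y, z, rx, ry, rz
```

Call:
move_arm([
  {"x": -30, "y": -29.7},
  {"x": -30, "y": -29.7},
  {"x": -30, "y": -29.7},
  {"x": -30, "y": -29.7},
  {"rz": 0.145},
  {"rz": 0.145},
  {"rz": 0.145},
  {"rz": 0.145},
  {"rz": 0.145},
  {"rz": 0.145},
])

```text
schema error: expected keys x, y, z, rx, ry, rz
```

Call:
move_arm([
  {"rz": 0.145},
  {"rz": 0.145},
  {"rz": 0.145},
  {"rz": 0.145},
  {"z": 25},
  {"z": 25},
  {"z": 20},
  {},
  {},
  {},
])

```text
schema error: expected keys x, y, z, rx, ry, rz
```

```bash
python3 - <<'E'
from h import *
np.set_printoptions(precision=2,suppress=True)
s=state();print(s)
f=shot('wrist','w1.png')
psi=np.radians(s['ee_rot'][2])
for n,z in(('knob_top',87),('start_top',75)):
    for r in landmark_of('wrist',n)[:2]: print(n,r,onz(f,*r['point'],z),depth(f,*r['point']))
f=shot('top');
for uv in((281.4,292.1),(342.5,294.6)):print(onz(f,*uv,87),onz(f,*uv,76))
E
```

```text
{'time_s': 0.95, 'qpos': array([72.13, 18.31, 89.64,  0.  , 72.04, -1.14]), 'qvel': array([-0.09,  0.08, -0.02, -0.01,  0.  , -0.07]), 'effort': array([  0.  , -41.24, -23.22,   0.07,   0.04,  -0.  ]), 'ee_pos': array([165.41, 550.7 , 232.8 ]), 'ee_rot': array([179.99,  -0.  , 163.28]), 'force': array([-0.26, -0.36,  0.14]), 'torque': array([-0.02,  0.01,  0.06]), 'gripper_force': 0.0, 'gripper_width': 91.2027371192273}
[446.39  30.65  87.  ] [447.15  31.35  76.  ]
[443.86 -91.58  87.  ] [444.6  -92.07  76.  ]
```

View pics/w1.png

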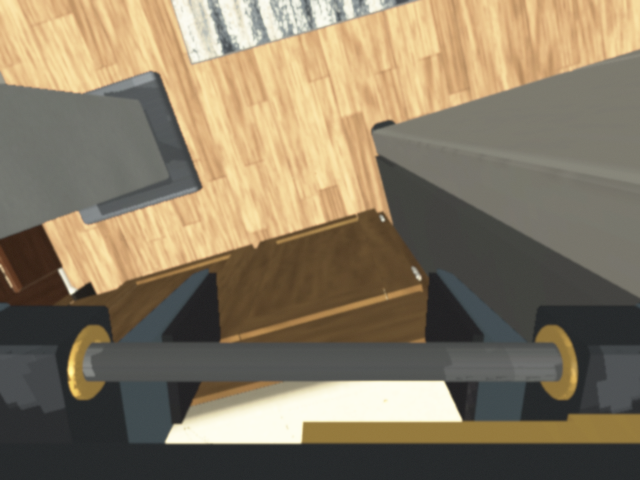

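The moves were refused because every row needs all six keys. The picture is still the start pose: floor, cabinet and the open fingers. Sending the moves again.

Call:
move_arm([
  {"x": -30, "y": -29.7, "z": 0, "rx": 0, "ry": 0, "rz": 0},
  {"x": -30, "y": -29.7, "z": 0, "rx": 0, "ry": 0, "rz": 0},
  {"x": -30, "y": -29.7, "z": 0, "rx": 0, "ry": 0, "rz": 0},
  {"x": -30, "y": -29.7, "z": 0, "rx": 0, "ry": 0, "rz": 0},
  {"x": -30, "y": -29.7, "z": 0, "rx": 0, "ry": 0, "rz": 0},
  {"x": -30, "y": -29.7, "z": 0, "rx": 0, "ry": 0, "rz": 0},
  {"x": -30, "y": -29.7, "z": 0, "rx": 0, "ry": 0, "rz": 0},
  {"x": -30, "y": -29.7, "z": 0, "rx": 0, "ry": 0, "rz": 0},
  {"x": -30, "y": -29.7, "z": 0, "rx": 0, "ry": 0, "rz": 0},
  {"x": -30, "y": -29.7, "z": 0, "rx": 0, "ry": 0, "rz": 0},
], grip=0.7, squeeze=60)

```text
time_s: 2.15
ee_pos: [367.9, 178.4, 233.1]
ee_rot: [180.0, 0.0, 163.3]
force: [-0.1, 0.6, -0.4]
gripper_width: 63.7
gripper_force: 0.0
```

Call:
move_arm([
  {"x": -30, "y": -29.7, "z": 0, "rx": 0, "ry": 0, "rz": 0},
  {"x": -30, "y": -29.7, "z": 0, "rx": 0, "ry": 0, "rz": 0},
  {"x": -30, "y": -29.7, "z": 0, "rx": 0, "ry": 0, "rz": 0},
  {"x": -30, "y": -29.7, "z": 0, "rx": 0, "ry": 0, "rz": 0},
  {"x": 0, "y": 0, "z": 0, "rx": 0, "ry": 0, "rz": 0.145},
  {"x": 0, "y": 0, "z": 0, "rx": 0, "ry": 0, "rz": 0.145},
  {"x": 0, "y": 0, "z": 0, "rx": 0, "ry": 0, "rz": 0.145},
  {"x": 0, "y": 0, "z": 0, "rx": 0, "ry": 0, "rz": 0.145},
  {"x": 0, "y": 0, "z": 0, "rx": 0, "ry": 0, "rz": 0.145},
  {"x": 0, "y": 0, "z": 0, "rx": 0, "ry": 0, "rz": 0.145},
])

```text
time_s: 3.15
ee_pos: [448.1, 31.6, 232.8]
ee_rot: [180.0, 0.0, 113.1]
force: [0.4, -0.1, -0.1]
gripper_width: 64.1
gripper_force: 0.0
```

Call:
move_arm([
  {"x": 0, "y": 0, "z": 0, "rx": 0, "ry": 0, "rz": 0.145},
  {"x": 0, "y": 0, "z": 0, "rx": 0, "ry": 0, "rz": 0.145},
  {"x": 0, "y": 0, "z": 0, "rx": 0, "ry": 0, "rz": 0.145},
  {"x": 0, "y": 0, "z": 0, "rx": 0, "ry": 0, "rz": 0.145},
  {"x": 0, "y": 0, "z": 25, "rx": 0, "ry": 0, "rz": 0},
  {"x": 0, "y": 0, "z": 25, "rx": 0, "ry": 0, "rz": 0},
  {"x": 0, "y": 0, "z": 20, "rx": 0, "ry": 0, "rz": 0},
  {"x": 0, "y": 0, "z": 0, "rx": 0, "ry": 0, "rz": 0},
  {"x": 0, "y": 0, "z": 0, "rx": 0, "ry": 0, "rz": 0},
])

```text
time_s: 4.05
ee_pos: [448.3, 31.7, 163.2]
ee_rot: [180.0, -0.0, 80.2]
force: [0.2, -1.1, 0.8]
gripper_width: 63.8
gripper_force: 0.0
```

```bash
python3 - <<'E'
from h import *
np.set_printoptions(precision=2,suppress=True)
s=state();print(s)
f=shot('wrist','w2.png')
for n,z in(('knob_top',87),('start_top',75)):
    for r in landmark_of('wrist',n)[:2]: print(n,r,onz(f,*r['point'],z),depth(f,*r['point']))
E
```

```text
{'time_s': 4.05, 'qpos': array([  2.57,  10.58, 111.36,   0.01,  58.04,  12.37]), 'qvel': array([-0.13, -0.85, -1.48,  0.02, -0.17, -0.09]), 'effort': array([  0.  , -30.01, -19.52,   0.07,   0.07,  -0.  ]), 'ee_pos': array([448.33,  31.68, 163.15]), 'ee_rot': array([179.99,  -0.01,  80.2 ]), 'force': array([ 0.21, -1.06,  0.76]), 'torque': array([-0.05,  0.05, -0.01]), 'gripper_force': 0.0, 'gripper_width': 63.82196007172969}
knob_top {'point': [314.6, 260.6], 'p': 0.69} [444.53  34.88  87.  ] [444.55  34.94  87.17]
start_top {'point': [344.6, 430.1], 'p': 0.72} [442.62 -91.63  75.  ] [456.51  54.98 250.9 ]
```

View pics/w2.png

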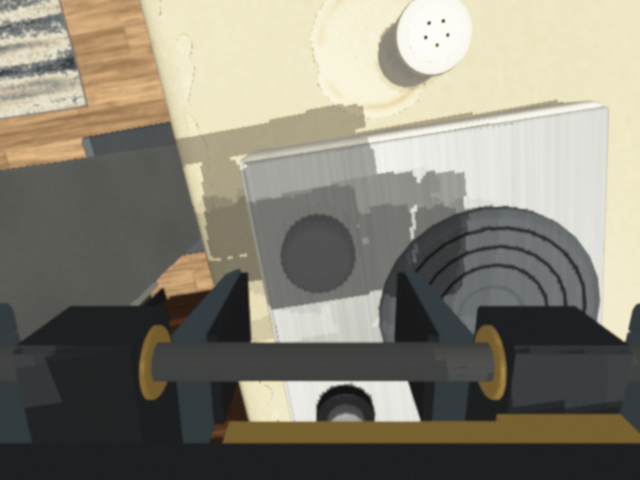

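The wrist view shows the knob at about (318,253), the button at (345,410) and the salt pot at (434,35), all away from the fingers. I'll grip at TCP z = 85, which puts the fingertips at 66, above the cast plate. Refining the knob centre first.

```bash
python3 - <<'E'
from h import *
np.set_printoptions(precision=2,suppress=True)
for c in('wrist','top'):
    f=shot(c)
    R=cv2.Rodrigues(np.array(f['rvec'],float))[0];t=np.array(f['tvec'],float).ravel()
    v,u=np.mgrid[0:480,0:640];P=np.stack([(u-f['cx'])/f['fx'],(v-f['cy'])/f['fy'],np.ones_like(u)],-1)*f['z_map'][...,None]
    W=(P-t)@R
    for n,x,y,r,lo,hi in(('knob',447,32,30,83,92),('btn',445,-92,16,70,85)):
        m=(np.hypot(W[...,0]-x,W[...,1]-y)<r)&(W[...,2]>lo)&(W[...,2]<hi)&(f['z_map']>0)
        if m.sum()>20:
            p=W[m];print(c,n,m.sum(),cv2.minEnclosingCircle(p[:,:2].astype(np.float32)),p.mean(0),np.percentile(p[:,2],[5,50,95]))
E
```

```text
wrist knob 3876 ((446.3868103027344, 34.895286560058594), 21.47981071472168) [446.5   35.74  86.85] [84.47 87.04 88.22]
wrist btn 433 ((444.22088623046875, -87.67692565917969), 12.647195816040039) [445.2  -80.37  74.98] [70.73 75.65 77.75]
top btn 143 ((445.3960266113281, -92.14590454101562), 15.670356750488281) [444.89 -91.77  76.44] [70.51 76.82 81.16]
```

Call:
move_arm([
  {"x": 1.6, "y": -1.6, "z": 20, "rx": 0, "ry": 0, "rz": 0},
  {"x": 0, "y": 0, "z": 20, "rx": 0, "ry": 0, "rz": 0},
  {"x": 0, "y": 0, "z": 20, "rx": 0, "ry": 0, "rz": 0},
  {"x": 0, "y": 0, "z": 10, "rx": 0, "ry": 0, "rz": 0},
  {"x": 0, "y": 0, "z": 8, "rx": 0, "ry": 0, "rz": 0},
  {"x": 0, "y": 0, "z": 0, "rx": 0, "ry": 0, "rz": 0},
  {"x": 0, "y": 0, "z": 0, "rx": 0, "ry": 0, "rz": 0},
])

```text
time_s: 5.0
ee_pos: [447.3, 33.6, 85.3]
ee_rot: [179.9, -0.0, 80.2]
force: [-0.7, -0.7, 0.1]
gripper_width: 63.6
gripper_force: 0.0
```

Call:
move_arm([
  {"x": 0, "y": 0, "z": 0, "rx": 0, "ry": 0, "rz": 0},
  {"x": 0, "y": 0, "z": 0, "rx": 0, "ry": 0, "rz": 0},
  {"x": 0, "y": 0, "z": 0, "rx": 0, "ry": 0, "rz": 0},
  {"x": 0, "y": 0, "z": 0, "rx": 0, "ry": 0, "rz": 0},
  {"x": 0, "y": 0, "z": 0, "rx": 0, "ry": 0, "rz": 0},
  {"x": 0, "y": 0, "z": 0, "rx": 0, "ry": 0, "rz": 0},
], grip=0.3, squeeze=20)

```text
time_s: 5.6
ee_pos: [446.0, 33.7, 85.1]
ee_rot: [-179.9, -0.0, 80.2]
force: [-3.0, 0.6, 5.7]
gripper_width: 42.2
gripper_force: 20.0
```

```bash
python3 -c "
from h import *
np.set_printoptions(precision=3,suppress=True);print(state())"
```

```text
{'time_s': 5.6, 'qpos': array([  2.828,  16.104, 117.726,   0.035,  46.253,  12.608]), 'qvel': array([ 0.006, -0.053,  0.057, -0.034,  0.108,  0.197]), 'effort': array([ -0.594, -30.531, -17.466,  -0.236,  -1.124,   0.004]), 'ee_pos': array([445.952,  33.683,  85.058]), 'ee_rot': array([-179.914,   -0.007,   80.195]), 'force': array([-3.003,  0.614,  5.695]), 'torque': array([0.091, 0.643, 0.001]), 'gripper_force': 20.00123564939713, 'gripper_width': 42.20387485803887}
```

Call:
move_arm([
  {"x": 0, "y": -1.2, "z": 0, "rx": 0, "ry": 0, "rz": 0},
  {"x": 0, "y": 0, "z": 0, "rx": 0, "ry": 0, "rz": 0},
  {"x": 0, "y": 0, "z": 0, "rx": 0, "ry": 0, "rz": 0},
  {"x": 0, "y": 0, "z": 0, "rx": 0, "ry": 0, "rz": 0},
], squeeze=60)

```text
time_s: 6.0
ee_pos: [445.8, 33.7, 85.1]
ee_rot: [180.0, -0.0, 80.2]
force: [-0.4, 0.0, 6.3]
gripper_width: 41.3
gripper_force: 60.0
```

```bash
cat > s.py <<'E'
from workcell import state
s=state();print(round(s['time_s'],2),'yaw %.2f'%s['ee_rot'][2],'tz %.3f'%s['torque'][2],'pos',s['ee_pos'].round(2),'F',s['force'].round(1),'T',s['torque'].round(2),'w %.2f'%s['gripper_width'])
E
python3 s.py
```

```text
6.0 yaw 80.20 tz -0.013 pos [445.83  33.72  85.07] F [-0.4  0.   6.3] T [-0.05  0.39 -0.01] w 41.31
```

Call:
move_arm([
  {"x": 0, "y": 0, "z": 0, "rx": 0, "ry": 0, "rz": -0.05},
  {"x": 0, "y": 0, "z": 0, "rx": 0, "ry": 0, "rz": 0},
])

```text
time_s: 6.2
ee_pos: [445.8, 33.7, 85.1]
ee_rot: [180.0, -0.0, 83.1]
force: [-0.9, -1.2, 4.3]
gripper_width: 41.2
gripper_force: 60.0
```

```bash
python3 s.py
```

```text
6.2 yaw 83.09 tz -0.082 pos [445.84  33.69  85.07] F [-0.9 -1.2  4.3] T [-0.09  0.4  -0.08] w 41.17
```

Call:
move_arm([
  {"x": 0, "y": 0, "z": 0, "rx": 0, "ry": 0, "rz": -0.05},
  {"x": 0, "y": 0, "z": 0, "rx": 0, "ry": 0, "rz": 0},
])

```text
time_s: 6.4
ee_pos: [445.8, 33.7, 85.1]
ee_rot: [180.0, -0.0, 86.0]
force: [-1.8, 0.3, 7.4]
gripper_width: 41.4
gripper_force: 60.0
```

```bash
python3 s.py
```

```text
6.4 yaw 85.97 tz -0.056 pos [445.84  33.7   85.06] F [-1.8  0.3  7.4] T [-0.04  0.44 -0.06] w 41.41
```

Call:
move_arm([
  {"x": 0, "y": 0, "z": 0, "rx": 0, "ry": 0, "rz": -0.05},
  {"x": 0, "y": 0, "z": 0, "rx": 0, "ry": 0, "rz": 0},
])

```text
time_s: 6.6
ee_pos: [445.9, 33.7, 85.1]
ee_rot: [180.0, -0.0, 88.9]
force: [-0.8, 0.2, 4.5]
gripper_width: 41.6
gripper_force: 60.0
```

```bash
python3 s.py
```

```text
6.6 yaw 88.85 tz 0.077 pos [445.87  33.73  85.06] F [-0.8  0.2  4.5] T [-0.06  0.49  0.08] w 41.59
```

Call:
move_arm([
  {"x": 0, "y": 0, "z": 0, "rx": 0, "ry": 0, "rz": -0.05},
  {"x": 0, "y": 0, "z": 0, "rx": 0, "ry": 0, "rz": 0},
])

```text
time_s: 6.8
ee_pos: [445.9, 33.8, 85.1]
ee_rot: [180.0, -0.0, 91.7]
force: [-0.6, 0.7, 4.3]
gripper_width: 41.7
gripper_force: 60.0
```

```bash
python3 s.py
```

```text
6.8 yaw 91.73 tz 0.137 pos [445.87  33.75  85.07] F [-0.6  0.7  4.3] T [-0.02  0.38  0.14] w 41.74
```

Call:
move_arm([
  {"x": 0, "y": 0, "z": 0, "rx": 0, "ry": 0, "rz": -0.05},
  {"x": 0, "y": 0, "z": 0, "rx": 0, "ry": 0, "rz": 0},
])

```text
time_s: 7.0
ee_pos: [445.9, 33.8, 85.1]
ee_rot: [180.0, 0.0, 94.6]
force: [-2.0, 0.9, 4.3]
gripper_width: 41.4
gripper_force: 60.0
```

```bash
python3 s.py
```

```text
7.0 yaw 94.61 tz 0.213 pos [445.86  33.78  85.05] F [-2.   0.9  4.3] T [0.01 0.37 0.21] w 41.37
```

Call:
move_arm([
  {"x": 0, "y": 0, "z": 0, "rx": 0, "ry": 0, "rz": -0.05},
  {"x": 0, "y": 0, "z": 0, "rx": 0, "ry": 0, "rz": 0},
])

```text
time_s: 7.2
ee_pos: [446.0, 33.7, 85.1]
ee_rot: [180.0, 0.0, 97.4]
force: [-1.3, 0.5, 5.5]
gripper_width: 41.9
gripper_force: 60.0
```

```bash
python3 s.py
```

```text
7.2 yaw 97.45 tz 0.029 pos [445.97  33.71  85.06] F [-1.3  0.5  5.5] T [-0.12  0.44  0.03] w 41.90
```

Call:
move_arm([
  {"x": 0, "y": 0, "z": 0, "rx": 0, "ry": 0, "rz": -0.05},
  {"x": 0, "y": 0, "z": 0, "rx": 0, "ry": 0, "rz": 0},
])

```text
time_s: 7.4
ee_pos: [445.9, 33.6, 85.1]
ee_rot: [180.0, 0.0, 100.2]
force: [-1.2, 0.5, 5.7]
gripper_width: 41.8
gripper_force: 60.0
```

```bash
python3 s.py
```

```text
7.4 yaw 100.24 tz -0.342 pos [445.92  33.63  85.06] F [-1.2  0.5  5.7] T [-0.22  0.43 -0.34] w 41.85
```

Call:
move_arm([
  {"x": 0, "y": 0, "z": 0, "rx": 0, "ry": 0, "rz": -0.05},
  {"x": 0, "y": 0, "z": 0, "rx": 0, "ry": 0, "rz": 0},
])

```text
time_s: 7.6
ee_pos: [445.9, 33.7, 85.1]
ee_rot: [180.0, 0.0, 103.1]
force: [-1.9, 0.4, 4.8]
gripper_width: 41.2
gripper_force: 60.0
```

```bash
python3 s.py
```

```text
7.6 yaw 103.14 tz -0.106 pos [445.9   33.69  85.06] F [-1.9  0.4  4.8] T [-0.09  0.35 -0.11] w 41.24
```

Call:
move_arm([
  {"x": 0, "y": 0, "z": 0, "rx": 0, "ry": 0, "rz": -0.05},
  {"x": 0, "y": 0, "z": 0, "rx": 0, "ry": 0, "rz": 0},
])

```text
time_s: 7.8
ee_pos: [445.9, 33.7, 85.1]
ee_rot: [180.0, 0.0, 106.0]
force: [-1.0, 1.3, 6.8]
gripper_width: 41.2
gripper_force: 60.0
```

```bash
python3 s.py
```

```text
7.8 yaw 106.02 tz -0.058 pos [445.94  33.7   85.07] F [-1.   1.3  6.8] T [-0.08  0.43 -0.06] w 41.23
```

Call:
move_arm([
  {"x": 0, "y": 0, "z": 0, "rx": 0, "ry": 0, "rz": -0.05},
  {"x": 0, "y": 0, "z": 0, "rx": 0, "ry": 0, "rz": 0},
])

```text
time_s: 8.0
ee_pos: [445.9, 33.7, 85.1]
ee_rot: [180.0, 0.0, 108.9]
force: [-0.5, 0.4, 7.7]
gripper_width: 42.0
gripper_force: 60.0
```

```bash
python3 s.py
```

```text
8.0 yaw 108.90 tz 0.045 pos [445.93  33.74  85.08] F [-0.5  0.4  7.7] T [-0.03  0.44  0.05] w 41.96
```

Call:
move_arm([
  {"x": 0, "y": 0, "z": 0, "rx": 0, "ry": 0, "rz": -0.05},
  {"x": 0, "y": 0, "z": 0, "rx": 0, "ry": 0, "rz": 0},
])

```text
time_s: 8.2
ee_pos: [446.0, 33.8, 85.1]
ee_rot: [180.0, 0.0, 111.8]
force: [-1.3, 0.7, 3.4]
gripper_width: 41.1
gripper_force: 60.0
```

```bash
python3 s.py
```

```text
8.2 yaw 111.78 tz 0.118 pos [445.96  33.77  85.07] F [-1.3  0.7  3.4] T [-0.04  0.3   0.12] w 41.12
```

Call:
move_arm([
  {"x": 0, "y": 0, "z": 0, "rx": 0, "ry": 0, "rz": -0.03},
  {"x": 0, "y": 0, "z": 0, "rx": 0, "ry": 0, "rz": 0},
])

```text
time_s: 8.4
ee_pos: [445.9, 33.8, 85.1]
ee_rot: [180.0, 0.0, 113.5]
force: [-1.8, 0.8, 5.6]
gripper_width: 41.6
gripper_force: 60.0
```

```bash
python3 s.py
```

```text
8.4 yaw 113.49 tz 0.141 pos [445.94  33.77  85.05] F [-1.8  0.8  5.6] T [0.   0.34 0.14] w 41.63
```

Call:
move_arm([
  {"x": 0, "y": 0, "z": 0, "rx": 0, "ry": 0, "rz": -0.03},
  {"x": 0, "y": 0, "z": 0, "rx": 0, "ry": 0, "rz": 0},
])

```text
time_s: 8.6
ee_pos: [446.0, 33.7, 85.1]
ee_rot: [180.0, 0.0, 115.2]
force: [-0.6, -0.3, 6.7]
gripper_width: 41.6
gripper_force: 60.0
```

```bash
python3 s.py
```

```text
8.6 yaw 115.17 tz -0.082 pos [445.98  33.69  85.08] F [-0.6 -0.3  6.7] T [-0.06  0.36 -0.08] w 41.57
```

Call:
move_arm([
  {"x": 0, "y": 0, "z": 0, "rx": 0, "ry": 0, "rz": -0.03},
  {"x": 0, "y": 0, "z": 0, "rx": 0, "ry": 0, "rz": 0},
])

```text
time_s: 8.8
ee_pos: [446.0, 33.7, 85.1]
ee_rot: [180.0, 0.0, 116.9]
force: [0.1, 0.0, 6.7]
gripper_width: 41.3
gripper_force: 60.0
```

```bash
python3 s.py
```

```text
8.8 yaw 116.88 tz -0.123 pos [445.96  33.7   85.06] F [0.1 0.  6.7] T [-0.14  0.44 -0.12] w 41.29
```

Call:
move_arm([
  {"x": 0, "y": 0, "z": 0, "rx": 0, "ry": 0, "rz": -0.03},
  {"x": 0, "y": 0, "z": 0, "rx": 0, "ry": 0, "rz": 0},
])

```text
time_s: 9.0
ee_pos: [446.0, 33.7, 85.1]
ee_rot: [180.0, 0.0, 118.6]
force: [-2.8, 0.1, 5.9]
gripper_width: 41.1
gripper_force: 60.0
```

```bash
python3 s.py
```

```text
9.0 yaw 118.60 tz -0.048 pos [445.98  33.71  85.07] F [-2.8  0.1  5.9] T [-0.09  0.39 -0.05] w 41.09
```

Call:
move_arm([
  {"x": 0, "y": 0, "z": 0, "rx": 0, "ry": 0, "rz": -0.02},
  {"x": 0, "y": 0, "z": 0, "rx": 0, "ry": 0, "rz": 0},
])

```text
time_s: 9.2
ee_pos: [446.0, 33.7, 85.1]
ee_rot: [179.9, 0.0, 119.7]
force: [-0.6, -0.3, 6.6]
gripper_width: 41.5
gripper_force: 60.0
```

```bash
python3 s.py
```

```text
9.2 yaw 119.75 tz -0.056 pos [445.99  33.72  85.09] F [-0.6 -0.3  6.6] T [-0.15  0.42 -0.06] w 41.46
```

That was a click, not the stop. Carrying on.

Call:
move_arm([
  {"x": 0, "y": 0, "z": 0, "rx": 0, "ry": 0, "rz": -0.04},
  {"x": 0, "y": 0, "z": 0, "rx": 0, "ry": 0, "rz": 0},
])

```text
time_s: 9.4
ee_pos: [446.0, 33.7, 85.1]
ee_rot: [180.0, 0.0, 122.1]
force: [-2.0, 0.4, 5.3]
gripper_width: 41.5
gripper_force: 60.0
```

```bash
python3 s.py
```

```text
9.4 yaw 122.07 tz 0.016 pos [445.98  33.75  85.08] F [-2.   0.4  5.3] T [-0.01  0.36  0.02] w 41.45
```

Call:
move_arm([
  {"x": 0, "y": 0, "z": 0, "rx": 0, "ry": 0, "rz": -0.04},
  {"x": 0, "y": 0, "z": 0, "rx": 0, "ry": 0, "rz": 0},
])

```text
time_s: 9.6
ee_pos: [446.0, 33.8, 85.1]
ee_rot: [180.0, 0.0, 124.4]
force: [-1.2, -0.2, 5.8]
gripper_width: 41.6
gripper_force: 60.0
```

```bash
python3 s.py
```

```text
9.6 yaw 124.37 tz 0.146 pos [446.    33.75  85.07] F [-1.2 -0.2  5.8] T [-0.08  0.38  0.15] w 41.61
```

Call:
move_arm([
  {"x": 0, "y": 0, "z": 0, "rx": 0, "ry": 0, "rz": -0.04},
  {"x": 0, "y": 0, "z": 0, "rx": 0, "ry": 0, "rz": 0},
])

```text
time_s: 9.8
ee_pos: [446.0, 33.8, 85.1]
ee_rot: [180.0, 0.0, 126.7]
force: [-0.8, 0.3, 6.6]
gripper_width: 41.4
gripper_force: 60.0
```

```bash
python3 s.py
```

```text
9.8 yaw 126.67 tz 0.175 pos [446.01  33.77  85.07] F [-0.8  0.3  6.6] T [-0.08  0.38  0.18] w 41.39
```

Call:
move_arm([
  {"x": 0, "y": 0, "z": 0, "rx": 0, "ry": 0, "rz": -0.03},
  {"x": 0, "y": 0, "z": 0, "rx": 0, "ry": 0, "rz": 0},
])

```text
time_s: 10.0
ee_pos: [446.0, 33.8, 85.1]
ee_rot: [180.0, 0.0, 128.4]
force: [-1.1, 1.9, 3.9]
gripper_width: 41.7
gripper_force: 60.0
```

```bash
python3 s.py
```

```text
10.0 yaw 128.40 tz 0.158 pos [446.04  33.78  85.07] F [-1.1  1.9  3.9] T [-0.02  0.31  0.16] w 41.69
```

Call:
move_arm([
  {"x": 0, "y": 0, "z": 0, "rx": 0, "ry": 0, "rz": -0.03},
  {"x": 0, "y": 0, "z": 0, "rx": 0, "ry": 0, "rz": 0},
])

```text
time_s: 10.2
ee_pos: [446.1, 33.8, 85.1]
ee_rot: [179.9, 0.0, 130.1]
force: [-0.4, 0.9, 6.2]
gripper_width: 41.5
gripper_force: 60.0
```

```bash
python3 s.py
```

```text
10.2 yaw 130.10 tz 0.130 pos [446.08  33.77  85.07] F [-0.4  0.9  6.2] T [-0.08  0.34  0.13] w 41.55
```

Call:
move_arm([
  {"x": 0, "y": 0, "z": 0, "rx": 0, "ry": 0, "rz": -0.03},
  {"x": 0, "y": 0, "z": 0, "rx": 0, "ry": 0, "rz": 0},
])

```text
time_s: 10.4
ee_pos: [446.1, 33.7, 85.1]
ee_rot: [179.9, 0.0, 131.8]
force: [-0.6, 1.0, 5.5]
gripper_width: 41.7
gripper_force: 60.0
```

```bash
python3 s.py
```

```text
10.4 yaw 131.80 tz -0.040 pos [446.11  33.73  85.08] F [-0.6  1.   5.5] T [-0.08  0.25 -0.04] w 41.70
```

Call:
move_arm([
  {"x": 0, "y": 0, "z": 0, "rx": 0, "ry": 0, "rz": -0.03},
  {"x": 0, "y": 0, "z": 0, "rx": 0, "ry": 0, "rz": 0},
])

```text
time_s: 10.6
ee_pos: [446.0, 33.7, 85.1]
ee_rot: [179.9, 0.0, 133.5]
force: [-0.9, 0.5, 6.0]
gripper_width: 40.9
gripper_force: 60.0
```

```bash
python3 s.py
```

```text
10.6 yaw 133.48 tz -0.073 pos [446.01  33.72  85.08] F [-0.9  0.5  6. ] T [-0.02  0.28 -0.07] w 40.93
```

Call:
move_arm([
  {"x": 0, "y": 0, "z": 0, "rx": 0, "ry": 0, "rz": -0.03},
  {"x": 0, "y": 0, "z": 0, "rx": 0, "ry": 0, "rz": 0},
])

```text
time_s: 10.8
ee_pos: [446.0, 33.7, 85.1]
ee_rot: [179.9, 0.0, 135.2]
force: [-1.1, 0.5, 7.1]
gripper_width: 41.3
gripper_force: 60.0
```

```bash
python3 s.py
```

```text
10.8 yaw 135.21 tz -0.112 pos [446.05  33.72  85.06] F [-1.1  0.5  7.1] T [-0.06  0.32 -0.11] w 41.34
```

Call:
move_arm([
  {"x": 0, "y": 0, "z": 0, "rx": 0, "ry": 0, "rz": -0.03},
  {"x": 0, "y": 0, "z": 0, "rx": 0, "ry": 0, "rz": 0},
])

```text
time_s: 11.0
ee_pos: [446.0, 33.7, 85.1]
ee_rot: [180.0, 0.0, 136.9]
force: [-1.4, 0.9, 5.2]
gripper_width: 41.3
gripper_force: 60.0
```

```bash
python3 s.py
```

```text
11.0 yaw 136.93 tz -0.070 pos [446.01  33.73  85.06] F [-1.4  0.9  5.2] T [-0.03  0.34 -0.07] w 41.28
```

Call:
move_arm([
  {"x": 0, "y": 0, "z": 0, "rx": 0, "ry": 0, "rz": -0.02},
  {"x": 0, "y": 0, "z": 0, "rx": 0, "ry": 0, "rz": 0},
])

```text
time_s: 11.2
ee_pos: [446.1, 33.8, 85.1]
ee_rot: [179.9, 0.0, 138.1]
force: [-1.0, 0.6, 5.4]
gripper_width: 41.3
gripper_force: 60.0
```

```bash
python3 s.py
```

```text
11.2 yaw 138.08 tz -0.065 pos [446.06  33.75  85.08] F [-1.   0.6  5.4] T [-0.13  0.34 -0.06] w 41.29
```

Call:
move_arm([
  {"x": 0, "y": 0, "z": 0, "rx": 0, "ry": 0, "rz": -0.04},
  {"x": 0, "y": 0, "z": 0, "rx": 0, "ry": 0, "rz": 0},
])

```text
time_s: 11.4
ee_pos: [446.0, 33.8, 85.1]
ee_rot: [180.0, 0.0, 140.4]
force: [-2.1, 0.7, 4.8]
gripper_width: 41.4
gripper_force: 60.0
```

```bash
python3 s.py
```

```text
11.4 yaw 140.40 tz -0.010 pos [446.04  33.78  85.06] F [-2.1  0.7  4.8] T [-0.    0.3  -0.01] w 41.36
```

Call:
move_arm([
  {"x": 0, "y": 0, "z": 0, "rx": 0, "ry": 0, "rz": -0.04},
  {"x": 0, "y": 0, "z": 0, "rx": 0, "ry": 0, "rz": 0},
])

```text
time_s: 11.6
ee_pos: [446.1, 33.8, 85.1]
ee_rot: [180.0, 0.0, 142.7]
force: [-0.9, 0.2, 4.1]
gripper_width: 41.4
gripper_force: 60.0
```

```bash
python3 s.py
```

```text
11.6 yaw 142.71 tz 0.042 pos [446.05  33.8   85.07] F [-0.9  0.2  4.1] T [-0.02  0.3   0.04] w 41.42
```

Call:
move_arm([
  {"x": 0, "y": 0, "z": 0, "rx": 0, "ry": 0, "rz": -0.04},
  {"x": 0, "y": 0, "z": 0, "rx": 0, "ry": 0, "rz": 0},
])

```text
time_s: 11.8
ee_pos: [446.0, 33.8, 85.1]
ee_rot: [180.0, 0.0, 145.0]
force: [-0.7, 1.5, 4.4]
gripper_width: 41.6
gripper_force: 60.0
```

```bash
python3 s.py
```

```text
11.8 yaw 145.01 tz 0.159 pos [446.04  33.82  85.06] F [-0.7  1.5  4.4] T [0.03 0.23 0.16] w 41.59
```

Call:
move_arm([
  {"x": 0, "y": 0, "z": 0, "rx": 0, "ry": 0, "rz": -0.03},
  {"x": 0, "y": 0, "z": 0, "rx": 0, "ry": 0, "rz": 0},
])

```text
time_s: 12.0
ee_pos: [446.1, 33.8, 85.1]
ee_rot: [180.0, 0.1, 146.7]
force: [-1.4, 1.0, 6.2]
gripper_width: 41.3
gripper_force: 60.0
```

```bash
python3 s.py
```

```text
12.0 yaw 146.72 tz 0.057 pos [446.09  33.81  85.06] F [-1.4  1.   6.2] T [-0.05  0.24  0.06] w 41.32
```

Call:
move_arm([
  {"x": 0, "y": 0, "z": 0, "rx": 0, "ry": 0, "rz": -0.03},
  {"x": 0, "y": 0, "z": 0, "rx": 0, "ry": 0, "rz": 0},
])

```text
time_s: 12.2
ee_pos: [446.1, 33.8, 85.1]
ee_rot: [180.0, 0.0, 148.4]
force: [-1.0, 0.8, 6.4]
gripper_width: 41.6
gripper_force: 60.0
```

```bash
python3 s.py
```

```text
12.2 yaw 148.39 tz -0.114 pos [446.06  33.77  85.07] F [-1.   0.8  6.4] T [-0.04  0.3  -0.11] w 41.59
```

Call:
move_arm([
  {"x": 0, "y": 0, "z": 0, "rx": 0, "ry": 0, "rz": -0.03},
  {"x": 0, "y": 0, "z": 0, "rx": 0, "ry": 0, "rz": 0},
])

```text
time_s: 12.4
ee_pos: [446.1, 33.8, 85.1]
ee_rot: [180.0, 0.1, 150.1]
force: [-1.3, 0.6, 3.8]
gripper_width: 41.6
gripper_force: 60.0
```

```bash
python3 s.py
```

```text
12.4 yaw 150.12 tz -0.089 pos [446.08  33.79  85.06] F [-1.3  0.6  3.8] T [-0.02  0.22 -0.09] w 41.57
```

Call:
move_arm([
  {"x": 0, "y": 0, "z": 0, "rx": 0, "ry": 0, "rz": -0.02},
  {"x": 0, "y": 0, "z": 0, "rx": 0, "ry": 0, "rz": 0},
])

```text
time_s: 12.6
ee_pos: [446.1, 33.8, 85.1]
ee_rot: [180.0, 0.1, 151.3]
force: [-1.7, 1.2, 4.2]
gripper_width: 41.0
gripper_force: 60.0
```

```bash
python3 s.py
```

```text
12.6 yaw 151.26 tz 0.005 pos [446.09  33.82  85.08] F [-1.7  1.2  4.2] T [-0.06  0.21  0.  ] w 41.01
```

Call:
move_arm([
  {"x": 0, "y": 0, "z": 0, "rx": 0, "ry": 0, "rz": -0.04},
  {"x": 0, "y": 0, "z": 0, "rx": 0, "ry": 0, "rz": 0},
])

```text
time_s: 12.8
ee_pos: [446.1, 33.8, 85.1]
ee_rot: [180.0, 0.1, 153.6]
force: [0.6, 0.4, 6.8]
gripper_width: 41.5
gripper_force: 60.0
```

```bash
python3 s.py
```

```text
12.8 yaw 153.58 tz 0.032 pos [446.11  33.81  85.07] F [0.6 0.4 6.8] T [0.01 0.31 0.03] w 41.50
```

Call:
move_arm([
  {"x": 0, "y": 0, "z": 0, "rx": 0, "ry": 0, "rz": -0.04},
  {"x": 0, "y": 0, "z": 0, "rx": 0, "ry": 0, "rz": 0},
])

```text
time_s: 13.0
ee_pos: [446.1, 33.8, 85.1]
ee_rot: [180.0, 0.1, 155.9]
force: [-1.2, 0.6, 4.0]
gripper_width: 41.5
gripper_force: 60.0
```

```bash
python3 s.py
```

```text
13.0 yaw 155.89 tz 0.016 pos [446.11  33.84  85.09] F [-1.2  0.6  4. ] T [0.01 0.21 0.02] w 41.48
```

Call:
move_arm([
  {"x": 0, "y": 0, "z": 0, "rx": 0, "ry": 0, "rz": -0.04},
  {"x": 0, "y": 0, "z": 0, "rx": 0, "ry": 0, "rz": 0},
])

```text
time_s: 13.2
ee_pos: [446.1, 33.9, 85.1]
ee_rot: [180.0, 0.1, 158.2]
force: [-1.6, 1.1, 4.4]
gripper_width: 41.3
gripper_force: 60.0
```

```bash
python3 s.py
```

```text
13.2 yaw 158.19 tz 0.063 pos [446.11  33.86  85.09] F [-1.6  1.1  4.4] T [0.05 0.15 0.06] w 41.26
```

Call:
move_arm([
  {"x": 0, "y": 0, "z": 0, "rx": 0, "ry": 0, "rz": -0.03},
  {"x": 0, "y": 0, "z": 0, "rx": 0, "ry": 0, "rz": 0},
])

```text
time_s: 13.4
ee_pos: [446.1, 33.9, 85.1]
ee_rot: [180.0, 0.1, 159.9]
force: [-0.9, 1.8, 7.0]
gripper_width: 41.4
gripper_force: 60.0
```

```bash
python3 s.py
```

```text
13.4 yaw 159.92 tz 0.179 pos [446.13  33.86  85.08] F [-0.9  1.8  7. ] T [0.05 0.3  0.18] w 41.45
```

Call:
move_arm([
  {"x": 0, "y": 0, "z": 0, "rx": 0, "ry": 0, "rz": -0.03},
  {"x": 0, "y": 0, "z": 0, "rx": 0, "ry": 0, "rz": 0},
])

```text
time_s: 13.6
ee_pos: [446.1, 33.9, 85.1]
ee_rot: [180.0, 0.1, 161.6]
force: [-0.8, 1.4, 5.1]
gripper_width: 42.1
gripper_force: 60.0
```

```bash
python3 s.py
```

```text
13.6 yaw 161.64 tz 0.150 pos [446.14  33.88  85.08] F [-0.8  1.4  5.1] T [0.14 0.26 0.15] w 42.07
```

Call:
move_arm([
  {"x": 0, "y": 0, "z": 0, "rx": 0, "ry": 0, "rz": -0.03},
  {"x": 0, "y": 0, "z": 0, "rx": 0, "ry": 0, "rz": 0},
])

```text
time_s: 13.8
ee_pos: [446.2, 33.9, 85.1]
ee_rot: [180.0, 0.1, 163.3]
force: [-0.3, 0.9, 4.6]
gripper_width: 41.6
gripper_force: 60.0
```

```bash
python3 s.py
```

```text
13.8 yaw 163.32 tz 0.066 pos [446.2   33.87  85.09] F [-0.3  0.9  4.6] T [0.03 0.23 0.07] w 41.56
```

Call:
move_arm([
  {"x": 0, "y": 0, "z": 0, "rx": 0, "ry": 0, "rz": -0.03},
  {"x": 0, "y": 0, "z": 0, "rx": 0, "ry": 0, "rz": 0},
])

```text
time_s: 14.0
ee_pos: [446.2, 33.8, 85.1]
ee_rot: [180.0, 0.1, 165.0]
force: [-1.1, 1.1, 5.7]
gripper_width: 41.4
gripper_force: 60.0
```

```bash
python3 s.py
```

```text
14.0 yaw 165.03 tz -0.109 pos [446.16  33.84  85.06] F [-1.1  1.1  5.7] T [-0.03  0.24 -0.11] w 41.37
```

Call:
move_arm([
  {"x": 0, "y": 0, "z": 0, "rx": 0, "ry": 0, "rz": -0.02},
  {"x": 0, "y": 0, "z": 0, "rx": 0, "ry": 0, "rz": 0},
])

```text
time_s: 14.2
ee_pos: [446.2, 33.8, 85.1]
ee_rot: [180.0, 0.1, 166.1]
force: [-0.4, 0.9, 5.1]
gripper_width: 41.2
gripper_force: 60.0
```

```bash
python3 s.py
```

```text
14.2 yaw 166.14 tz -0.112 pos [446.15  33.84  85.08] F [-0.4  0.9  5.1] T [ 0.04  0.22 -0.11] w 41.24
```

Call:
move_arm([
  {"x": 0, "y": 0, "z": 0, "rx": 0, "ry": 0, "rz": -0.02},
  {"x": 0, "y": 0, "z": 0, "rx": 0, "ry": 0, "rz": 0},
])

```text
time_s: 14.4
ee_pos: [446.1, 33.9, 85.0]
ee_rot: [180.0, 0.1, 167.3]
force: [-0.7, 0.3, 7.2]
gripper_width: 41.0
gripper_force: 60.0
```

```bash
python3 s.py
```

```text
14.4 yaw 167.28 tz -0.178 pos [446.12  33.86  85.05] F [-0.7  0.3  7.2] T [-0.12  0.16 -0.18] w 41.01
```

Call:
move_arm([
  {"x": 0, "y": 0, "z": 0, "rx": 0, "ry": 0, "rz": -0.02},
  {"x": 0, "y": 0, "z": 0, "rx": 0, "ry": 0, "rz": 0},
])

```text
time_s: 14.6
ee_pos: [446.1, 33.9, 85.1]
ee_rot: [180.0, 0.1, 168.4]
force: [-0.5, -0.3, 5.1]
gripper_width: 41.7
gripper_force: 60.0
```

```bash
python3 s.py
```

```text
14.6 yaw 168.40 tz -0.204 pos [446.14  33.86  85.09] F [-0.5 -0.3  5.1] T [ 0.17  0.17 -0.2 ] w 41.73
```

Call:
move_arm([
  {"x": 0, "y": 0, "z": 0, "rx": 0, "ry": 0, "rz": -0.02},
  {"x": 0, "y": 0, "z": 0, "rx": 0, "ry": 0, "rz": 0},
])

```text
time_s: 14.8
ee_pos: [446.1, 33.9, 85.1]
ee_rot: [180.0, 0.1, 169.5]
force: [-1.0, 2.2, 5.4]
gripper_width: 41.4
gripper_force: 60.0
```

```bash
python3 s.py
```

```text
14.8 yaw 169.54 tz -0.410 pos [446.1   33.87  85.09] F [-1.   2.2  5.4] T [-0.13  0.26 -0.41] w 41.41
```

Call:
move_arm([
  {"x": 0, "y": 0, "z": 0, "rx": 0, "ry": 0, "rz": 0},
  {"x": 0, "y": 0, "z": 0, "rx": 0, "ry": 0, "rz": 0},
])

```text
time_s: 15.0
ee_pos: [446.1, 33.9, 85.1]
ee_rot: [180.0, 0.1, 169.5]
force: [-1.3, 2.2, 4.7]
gripper_width: 41.2
gripper_force: 60.0
```

```bash
python3 s.py
```

```text
15.0 yaw 169.52 tz -0.345 pos [446.09  33.89  85.06] F [-1.3  2.2  4.7] T [-0.07  0.3  -0.34] w 41.17
```

The resistance rises steadily and holds at about 0.35–0.4 N m, which no click does, so this is the stop. First contact was near yaw 164. On the way I felt notches at about 147, 131, 115 and 98, which are clicks 1 to 4. Now turning clockwise, feeling and counting.

Call:
move_arm([
  {"x": 0, "y": 0, "z": 0, "rx": 0, "ry": 0, "rz": 0.05},
  {"x": 0, "y": 0, "z": 0, "rx": 0, "ry": 0, "rz": 0.05},
  {"x": 0, "y": 0, "z": 0, "rx": 0, "ry": 0, "rz": 0},
])

```text
time_s: 15.3
ee_pos: [446.2, 33.8, 85.1]
ee_rot: [180.0, 0.1, 163.8]
force: [-0.7, 1.2, 5.1]
gripper_width: 41.5
gripper_force: 60.0
```

```bash
python3 s.py
```

```text
15.3 yaw 163.81 tz 0.013 pos [446.19  33.84  85.08] F [-0.7  1.2  5.1] T [0.   0.17 0.01] w 41.51
```

Call:
move_arm([
  {"x": 0, "y": 0, "z": 0, "rx": 0, "ry": 0, "rz": 0.07},
  {"x": 0, "y": 0, "z": 0, "rx": 0, "ry": 0, "rz": 0},
])

```text
time_s: 15.5
ee_pos: [446.1, 33.9, 85.1]
ee_rot: [180.0, 0.1, 159.8]
force: [-0.9, 2.0, 6.1]
gripper_width: 41.4
gripper_force: 60.0
```

```bash
python3 s.py
```

```text
15.5 yaw 159.83 tz 0.160 pos [446.1   33.86  85.06] F [-0.9  2.   6.1] T [0.04 0.19 0.16] w 41.35
```

Call:
move_arm([
  {"x": 0, "y": 0, "z": 0, "rx": 0, "ry": 0, "rz": 0.07},
  {"x": 0, "y": 0, "z": 0, "rx": 0, "ry": 0, "rz": 0},
])

```text
time_s: 15.7
ee_pos: [446.1, 33.8, 85.1]
ee_rot: [180.0, 0.1, 155.8]
force: [-0.7, 1.8, 6.1]
gripper_width: 41.3
gripper_force: 60.0
```

```bash
python3 s.py
```

```text
15.7 yaw 155.79 tz 0.049 pos [446.11  33.84  85.08] F [-0.7  1.8  6.1] T [0.05 0.26 0.05] w 41.29
```

Call:
move_arm([
  {"x": 0, "y": 0, "z": 0, "rx": 0, "ry": 0, "rz": 0.07},
  {"x": 0, "y": 0, "z": 0, "rx": 0, "ry": 0, "rz": 0},
])

```text
time_s: 15.9
ee_pos: [446.1, 33.8, 85.1]
ee_rot: [180.0, 0.1, 151.8]
force: [0.3, 0.6, 5.9]
gripper_width: 41.6
gripper_force: 60.0
```

```bash
python3 s.py
```

```text
15.9 yaw 151.76 tz -0.105 pos [446.08  33.8   85.05] F [0.3 0.6 5.9] T [ 0.02  0.31 -0.1 ] w 41.58
```

Call:
move_arm([
  {"x": 0, "y": 0, "z": 0, "rx": 0, "ry": 0, "rz": 0.07},
  {"x": 0, "y": 0, "z": 0, "rx": 0, "ry": 0, "rz": 0},
])

```text
time_s: 16.1
ee_pos: [446.1, 33.8, 85.1]
ee_rot: [180.0, 0.1, 147.7]
force: [-0.3, 1.3, 4.6]
gripper_width: 41.4
gripper_force: 60.0
```

```bash
python3 s.py
```

```text
16.1 yaw 147.74 tz -0.167 pos [446.09  33.77  85.07] F [-0.3  1.3  4.6] T [-0.1   0.21 -0.17] w 41.39
```

Call:
move_arm([
  {"x": 0, "y": 0, "z": 0, "rx": 0, "ry": 0, "rz": 0.07},
  {"x": 0, "y": 0, "z": 0, "rx": 0, "ry": 0, "rz": 0},
])

```text
time_s: 16.3
ee_pos: [446.0, 33.8, 85.1]
ee_rot: [180.0, 0.0, 143.8]
force: [-0.2, 1.1, 6.7]
gripper_width: 41.2
gripper_force: 60.0
```

```bash
python3 s.py
```

```text
16.3 yaw 143.76 tz 0.074 pos [446.04  33.81  85.07] F [-0.2  1.1  6.7] T [-0.06  0.29  0.07] w 41.17
```

Call:
move_arm([
  {"x": 0, "y": 0, "z": 0, "rx": 0, "ry": 0, "rz": 0.07},
  {"x": 0, "y": 0, "z": 0, "rx": 0, "ry": 0, "rz": 0},
])

```text
time_s: 16.5
ee_pos: [446.1, 33.8, 85.1]
ee_rot: [180.0, 0.0, 139.7]
force: [-0.4, 1.0, 4.3]
gripper_width: 41.7
gripper_force: 60.0
```

```bash
python3 s.py
```

```text
16.5 yaw 139.73 tz -0.055 pos [446.06  33.79  85.06] F [-0.4  1.   4.3] T [-0.04  0.19 -0.05] w 41.74
```

Call:
move_arm([
  {"x": 0, "y": 0, "z": 0, "rx": 0, "ry": 0, "rz": 0.07},
  {"x": 0, "y": 0, "z": 0, "rx": 0, "ry": 0, "rz": 0},
])

```text
time_s: 16.7
ee_pos: [446.0, 33.7, 85.1]
ee_rot: [179.9, 0.0, 135.7]
force: [-0.4, 1.0, 7.1]
gripper_width: 41.5
gripper_force: 60.0
```

```bash
python3 s.py
```

```text
16.7 yaw 135.71 tz -0.113 pos [446.04  33.72  85.07] F [-0.4  1.   7.1] T [-0.11  0.31 -0.11] w 41.51
```

Call:
move_arm([
  {"x": 0, "y": 0, "z": 0, "rx": 0, "ry": 0, "rz": 0.07},
  {"x": 0, "y": 0, "z": 0, "rx": 0, "ry": 0, "rz": 0},
])

```text
time_s: 16.9
ee_pos: [446.1, 33.7, 85.1]
ee_rot: [179.9, 0.0, 131.7]
force: [-0.7, 0.7, 5.2]
gripper_width: 41.2
gripper_force: 60.0
```

```bash
python3 s.py
```

```text
16.9 yaw 131.71 tz -0.027 pos [446.11  33.73  85.07] F [-0.7  0.7  5.2] T [-0.09  0.23 -0.03] w 41.19
```

Call:
move_arm([
  {"x": 0, "y": 0, "z": 0, "rx": 0, "ry": 0, "rz": 0.07},
  {"x": 0, "y": 0, "z": 0, "rx": 0, "ry": 0, "rz": 0},
])

```text
time_s: 17.1
ee_pos: [446.0, 33.8, 85.1]
ee_rot: [180.0, 0.0, 127.7]
force: [-0.8, -0.1, 6.0]
gripper_width: 41.3
gripper_force: 60.0
```

```bash
python3 s.py
```

```text
17.1 yaw 127.74 tz 0.117 pos [446.01  33.79  85.05] F [-0.8 -0.1  6. ] T [-0.02  0.4   0.12] w 41.31
```

Call:
move_arm([
  {"x": 0, "y": 0, "z": 0, "rx": 0, "ry": 0, "rz": 0.07},
  {"x": 0, "y": 0, "z": 0, "rx": 0, "ry": 0, "rz": 0},
])

```text
time_s: 17.3
ee_pos: [446.0, 33.7, 85.1]
ee_rot: [180.0, 0.0, 123.7]
force: [-0.5, 1.3, 4.6]
gripper_width: 41.4
gripper_force: 60.0
```

```bash
python3 s.py
```

```text
17.3 yaw 123.71 tz -0.010 pos [445.98  33.75  85.06] F [-0.5  1.3  4.6] T [-0.06  0.31 -0.01] w 41.37
```

Call:
move_arm([
  {"x": 0, "y": 0, "z": 0, "rx": 0, "ry": 0, "rz": 0.07},
  {"x": 0, "y": 0, "z": 0, "rx": 0, "ry": 0, "rz": 0},
])

```text
time_s: 17.5
ee_pos: [446.0, 33.7, 85.1]
ee_rot: [180.0, 0.0, 119.7]
force: [-1.2, 1.0, 7.5]
gripper_width: 41.5
gripper_force: 60.0
```

```bash
python3 s.py
```

```text
17.5 yaw 119.68 tz -0.073 pos [445.97  33.73  85.06] F [-1.2  1.   7.5] T [-0.1   0.38 -0.07] w 41.52
```

Call:
move_arm([
  {"x": 0, "y": 0, "z": 0, "rx": 0, "ry": 0, "rz": 0.07},
  {"x": 0, "y": 0, "z": 0, "rx": 0, "ry": 0, "rz": 0},
])

```text
time_s: 17.7
ee_pos: [446.0, 33.7, 85.1]
ee_rot: [180.0, 0.0, 115.6]
force: [0.0, -0.6, 7.2]
gripper_width: 41.5
gripper_force: 60.0
```

```bash
python3 s.py
```

```text
17.7 yaw 115.65 tz -0.211 pos [445.95  33.68  85.07] F [ 0.  -0.6  7.2] T [-0.15  0.36 -0.21] w 41.46
```

Call:
move_arm([
  {"x": 0, "y": 0, "z": 0, "rx": 0, "ry": 0, "rz": 0.07},
  {"x": 0, "y": 0, "z": 0, "rx": 0, "ry": 0, "rz": 0},
])

```text
time_s: 17.9
ee_pos: [445.9, 33.8, 85.1]
ee_rot: [180.0, 0.0, 111.7]
force: [-1.3, 0.2, 7.3]
gripper_width: 41.4
gripper_force: 60.0
```

```bash
python3 s.py
```

```text
17.9 yaw 111.68 tz 0.054 pos [445.93  33.76  85.06] F [-1.3  0.2  7.3] T [-0.01  0.36  0.05] w 41.44
```

Call:
move_arm([
  {"x": 0, "y": 0, "z": 0, "rx": 0, "ry": 0, "rz": 0.07},
  {"x": 0, "y": 0, "z": 0, "rx": 0, "ry": 0, "rz": 0},
])

```text
time_s: 18.1
ee_pos: [445.9, 33.7, 85.1]
ee_rot: [180.0, 0.0, 107.7]
force: [-1.7, 1.0, 5.8]
gripper_width: 41.2
gripper_force: 60.0
```

```bash
python3 s.py
```

```text
18.1 yaw 107.65 tz 0.036 pos [445.93  33.73  85.08] F [-1.7  1.   5.8] T [-0.07  0.37  0.04] w 41.21
```

Call:
move_arm([
  {"x": 0, "y": 0, "z": 0, "rx": 0, "ry": 0, "rz": 0.07},
  {"x": 0, "y": 0, "z": 0, "rx": 0, "ry": 0, "rz": 0},
])

```text
time_s: 18.3
ee_pos: [446.0, 33.7, 85.1]
ee_rot: [179.9, 0.0, 103.6]
force: [-0.9, -0.2, 5.0]
gripper_width: 41.2
gripper_force: 60.0
```

```bash
python3 s.py
```

```text
18.3 yaw 103.62 tz -0.178 pos [445.98  33.69  85.09] F [-0.9 -0.2  5. ] T [-0.18  0.35 -0.18] w 41.24
```

Call:
move_arm([
  {"x": 0, "y": 0, "z": 0, "rx": 0, "ry": 0, "rz": 0.05},
  {"x": 0, "y": 0, "z": 0, "rx": 0, "ry": 0, "rz": 0},
])

```text
time_s: 18.5
ee_pos: [445.9, 33.7, 85.1]
ee_rot: [180.0, 0.0, 100.8]
force: [-2.5, -0.0, 5.5]
gripper_width: 41.3
gripper_force: 60.0
```

```bash
python3 s.py
```

```text
18.5 yaw 100.76 tz -0.163 pos [445.89  33.68  85.05] F [-2.5 -0.   5.5] T [-0.16  0.35 -0.16] w 41.27
```

Call:
move_arm([
  {"x": 0, "y": 0, "z": 0, "rx": 0, "ry": 0, "rz": 0.03},
  {"x": 0, "y": 0, "z": 0, "rx": 0, "ry": 0, "rz": 0},
])

```text
time_s: 18.7
ee_pos: [446.0, 33.7, 85.1]
ee_rot: [180.0, 0.0, 99.1]
force: [-0.8, 0.1, 5.6]
gripper_width: 41.4
gripper_force: 60.0
```

```bash
python3 s.py
```

```text
18.7 yaw 99.08 tz -0.142 pos [445.96  33.68  85.07] F [-0.8  0.1  5.6] T [-0.1   0.45 -0.14] w 41.38
```

Call:
move_arm([
  {"x": 0, "y": 0, "z": 0, "rx": 0, "ry": 0, "rz": 0.02},
  {"x": 0, "y": 0, "z": 0, "rx": 0, "ry": 0, "rz": 0},
  {"x": 0, "y": 0, "z": 0, "rx": 0, "ry": 0, "rz": 0},
  {"x": 0, "y": 0, "z": 0, "rx": 0, "ry": 0, "rz": 0},
])

```text
time_s: 19.1
ee_pos: [446.0, 33.7, 85.1]
ee_rot: [180.0, 0.0, 98.0]
force: [-0.8, 0.4, 6.5]
gripper_width: 41.7
gripper_force: 60.0
```

```bash
python3 s.py
```

```text
19.1 yaw 97.97 tz -0.013 pos [445.96  33.7   85.07] F [-0.8  0.4  6.5] T [-0.09  0.43 -0.01] w 41.68
```

Zero torque right in the fourth notch. Releasing and lifting straight up.

Call:
move_arm([
  {"x": 0, "y": 0, "z": 0, "rx": 0, "ry": 0, "rz": 0},
  {"x": 0, "y": 0, "z": 0, "rx": 0, "ry": 0, "rz": 0},
  {"x": 0, "y": 0, "z": 0, "rx": 0, "ry": 0, "rz": 0},
  {"x": 0, "y": 0, "z": 0, "rx": 0, "ry": 0, "rz": 0},
  {"x": 0, "y": 0, "z": 0, "rx": 0, "ry": 0, "rz": 0},
  {"x": 0, "y": 0, "z": 0, "rx": 0, "ry": 0, "rz": 0},
], grip=0.7)

```text
time_s: 19.7
ee_pos: [445.6, 33.7, 84.7]
ee_rot: [-180.0, -0.0, 98.0]
force: [-0.3, -0.1, 0.6]
gripper_width: 63.7
gripper_force: 0.0
```

Call:
move_arm([
  {"x": 0, "y": 0, "z": -10, "rx": 0, "ry": 0, "rz": 0},
  {"x": 0, "y": 0, "z": -20, "rx": 0, "ry": 0, "rz": 0},
  {"x": 0, "y": 0, "z": -25, "rx": 0, "ry": 0, "rz": 0},
  {"x": -30.6, "y": -5, "z": 0, "rx": 0, "ry": 0, "rz": 0},
  {"x": -30.6, "y": -5, "z": 0, "rx": 0, "ry": 0, "rz": 0},
  {"x": -30.6, "y": -5, "z": 0, "rx": 0, "ry": 0, "rz": 0},
  {"x": -30.6, "y": -5, "z": 0, "rx": 0, "ry": 0, "rz": 0},
  {"x": 0, "y": 0, "z": 0, "rx": 0, "ry": 0, "rz": 0},
], grip=0)

```text
time_s: 20.5
ee_pos: [443.1, -92.9, 140.6]
ee_rot: [179.9, 0.1, 97.8]
force: [0.2, 0.5, -0.5]
gripper_width: 2.8
gripper_force: 0.0
```

```bash
python3 s.py; python3 - <<'E'
from h import *
np.set_printoptions(precision=1,suppress=True)
f=shot('wrist','w3.png')
for r in landmark_of('wrist','start_top')[:2]: print(r,onz(f,*r['point'],76),depth(f,*r['point']))
R=cv2.Rodrigues(np.array(f['rvec'],float))[0];t=np.array(f['tvec'],float).ravel()
v,u=np.mgrid[0:480,0:640];P=np.stack([(u-f['cx'])/f['fx'],(v-f['cy'])/f['fy'],np.ones_like(u)],-1)*f['z_map'][...,None]
W=(P-t)@R
for rr in range(0,30,3):
    d=np.hypot(W[...,0]-443,W[...,1]+90);m=(d>=rr)&(d<rr+3)&(W[...,2]<100)&(f['z_map']>0)
    if m.sum():print(rr,m.sum(),np.percentile(W[m][:,2],[10,50,90]),f['img'][m].mean(0))
E
```

```text
20.5 yaw 97.76 tz -0.003 pos [443.07 -92.94 140.58] F [ 0.2  0.5 -0.5] T [-0.03  0.03 -0.  ] w 2.79
{'point': [322.4, 265.4], 'p': 0.83} [442.9 -89.5  76. ] [442.9 -89.   77.4]
0 91 [76.6 77.3 78. ] [85.4 86.  85.7]
3 244 [76.4 77.3 78.1] [82.6 82.9 83. ]
6 304 [76.5 77.2 78.2] [84.4 84.9 84.8]
9 432 [75.6 76.9 77.8] [83.8 84.2 84.2]
12 660 [66.7 67.9 76.1] [52.5 52.7 52.9]
15 666 [66.4 67.3 68.1] [24.9 24.9 25.3]
18 945 [55.9 66.7 67.8] [39.1 39.4 39.1]
21 838 [54.5 55.4 61.4] [110.5 111.4 107.8]
24 1049 [54.4 55.3 56. ] [124.1 125.1 120.8]
27 1192 [54.4 55.3 56.1] [125.9 126.9 122.6]
```

View pics/w3.png

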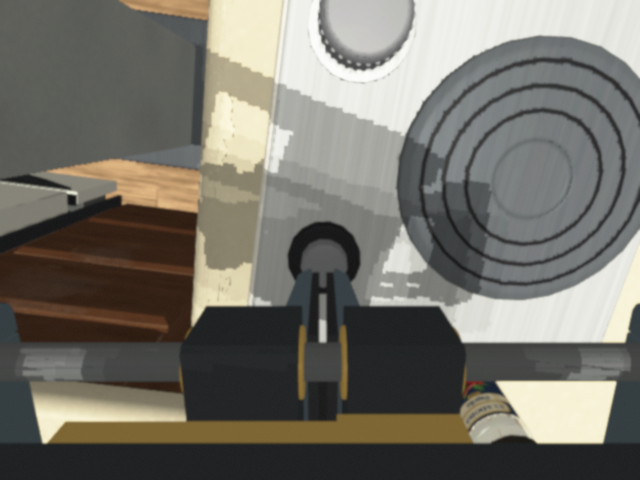

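The wrist view shows the button at about (323,255), its cap top at z ≈ 77 and the housing at 67.5, so the full 6 mm travel clears the housing even with the wide closed fingers. The knob at (366,25) is free and the jar at (497,420) is well clear. Pressing now.

Call:
move_arm([
  {"x": 3, "y": 0.5, "z": 20, "rx": 0, "ry": 0, "rz": 0},
  {"x": 0, "y": 0, "z": 20, "rx": 0, "ry": 0, "rz": 0},
  {"x": 0, "y": 0, "z": 2, "rx": 0, "ry": 0, "rz": 0},
  {"x": 0, "y": 0, "z": 2, "rx": 0, "ry": 0, "rz": 0},
  {"x": 0, "y": 0, "z": 2, "rx": 0, "ry": 0, "rz": 0},
  {"x": 0, "y": 0, "z": 2, "rx": 0, "ry": 0, "rz": 0},
  {"x": 0, "y": 0, "z": 0, "rx": 0, "ry": 0, "rz": 0},
])

```text
time_s: 21.3
ee_pos: [443.3, -86.9, 92.3]
ee_rot: [179.9, -0.0, 97.9]
force: [-0.9, 1.9, 4.1]
gripper_width: 0.4
gripper_force: 1.7
```

Call:
move_arm([
  {"x": 0, "y": 0, "z": 1, "rx": 0, "ry": 0, "rz": 0},
  {"x": 0, "y": 0, "z": 1, "rx": 0, "ry": 0, "rz": 0},
  {"x": 0, "y": 0, "z": 0, "rx": 0, "ry": 0, "rz": 0},
])

```text
time_s: 21.6
ee_pos: [443.3, -87.1, 90.1]
ee_rot: [179.9, -0.0, 97.9]
force: [0.0, 4.4, 4.8]
gripper_width: 0.2
gripper_force: 2.4
```

Call:
move_arm([
  {"x": 0, "y": 0, "z": 0.7, "rx": 0, "ry": 0, "rz": 0},
  {"x": 0, "y": 0, "z": 0, "rx": 0, "ry": 0, "rz": 0},
  {"x": 0, "y": 0, "z": 0, "rx": 0, "ry": 0, "rz": 0},
])

```text
time_s: 21.9
ee_pos: [443.3, -87.1, 90.0]
ee_rot: [179.9, -0.0, 97.9]
force: [-0.9, 4.7, 10.3]
gripper_width: 0.5
gripper_force: 5.2
```

```bash
python3 -c "
from workcell import state
s=state();print(s['ee_pos'],s['force'])"
```

```text
[443.32416135 -87.07626273  89.96348917] [-0.89307699  4.74169155 10.32034612]
```

The force went past the 5 N spring and the tool stopped descending, so the button is fully down. Backing off.

Call:
move_arm([
  {"x": 0, "y": 0, "z": -4, "rx": 0, "ry": 0, "rz": 0},
  {"x": 0, "y": 0, "z": -10, "rx": 0, "ry": 0, "rz": 0},
  {"x": 0, "y": 0, "z": -30, "rx": 0, "ry": 0, "rz": 0},
  {"x": 0, "y": 0, "z": -40, "rx": 0, "ry": 0, "rz": 0},
  {"x": 0, "y": 0, "z": -40, "rx": 0, "ry": 0, "rz": 0},
  {"x": 0, "y": 0, "z": -20, "rx": 0, "ry": 0, "rz": 0},
  {"x": 0, "y": 0, "z": 0, "rx": 0, "ry": 0, "rz": 0},
  {"x": 0, "y": 0, "z": 0, "rx": 0, "ry": 0, "rz": 0},
])

```text
time_s: 22.7
ee_pos: [442.3, -87.5, 232.6]
ee_rot: [-180.0, 0.0, 98.0]
force: [-0.1, 0.0, 0.1]
gripper_width: 0.7
gripper_force: 0.0
```

```bash
python3 s.py; python3 - <<'E'
from h import *
np.set_printoptions(precision=1,suppress=True)
f=shot('wrist')
for r in landmark_of('wrist','start_top')[:1]: print(r,depth(f,*r['point']))
f=shot('scene')
for k in('salt_pot','pepper_pot','spice_jar_3'):
    for r in landmark_of('scene',k)[:3]: print(k,r,onz(f,*r['point'],0))
E
```

```text
22.7 yaw 97.96 tz -0.029 pos [442.27 -87.47 232.57] F [-0.1  0.   0.1] T [-0.01  0.04 -0.03] w 0.72
{'point': [322.8, 232.7], 'p': 0.79} [443.  -89.1  77.1]
salt_pot {'point': [251.4, 233.0], 'p': 0.96} [538.7 146.7   0. ]
pepper_pot {'point': [434.7, 289.4], 'p': 0.83} [ 564.5 -292.7    0. ]
pepper_pot {'point': [379.1, 298.1], 'p': 0.82} [ 483.1 -208.3    0. ]
pepper_pot {'point': [404.8, 341.3], 'p': 0.66} [ 403.  -293.6    0. ]
spice_jar_3 {'point': [394.1, 273.6], 'p': 0.94} [ 569.8 -203.1    0. ]
```

The button is back up at 77 mm, the pots and jar haven't been touched, and the arm is clear.

```bash
python3 -c "
from workcell import job_done
print(job_done())"
```

```text
the job is handed in; nothing more can be done
None
```

I handed the job in at about 23 s of the 72 s: by feel, the knob went gently to its end stop, then four clicks clockwise to rest in the fourth notch; the start button was pressed fully and came back up, and the pots and jar stayed put (no verdict was returned).

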